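# Load an air sampler: filter cassette, then sampling head onto its rail

### The job

Load the dust sampler: lay the filter cassette flat and fully down in the keyed pocket on top of the rail, then slide the sampling head, open end first, onto the rail from its tapered end, over the cassette, until it meets the end stop and the detents click in to hold it. Leave the dock loaded and do not disturb the other things on the bench.

Things in the scene. Friction and masses are not known exactly. Their poses are not given: they have to be found in the camera images.
- dock: Fixed dock: grey base plate 160 x 110 x 8 mm (x -85 to 75) with an aluminium T rail along x. Origin on the bench below the pocket's middle; x = direction in which the head slides home, z up. Rail head 68 wide and 12 thick from x -55 to 52.5, top 38 above the bench, the keyed pocket open in its top; web below 40 wide. Grey end stop at x = 52.5, 64 wide, 66 high.
- pocket (a point): Centre of the pocket's floor, 30 mm above the bench, 8 below the rail's top; axes as the dock's. Pocket: x -40 to 24 is 48 wide, x 24 to 40 (key slot, towards the stop) 26 wide: 2 clearance round the cassette, 2 mm chamfer at the mouth. A seated cassette has its origin here and its x along the dock's x. The rail's walls beside the pocket are 10 wide.
- pocket_key (a point): Point on the floor of the pocket's key slot, 35 mm along x from pocket.
- home (a point): Where the sampling head's origin lies when fully home: 16 mm above the dock's origin; axes as the dock's.
- entry (a point): Middle of the entry end of the rail, at dock x = -75 mm, height 38. From here to x = -55 the rail head widens from 50 to its full 68; its top is 37.5 high here.
- cassette: White flat filter cassette, 24 mm thick, 0.12 kg: block 60 x 44 (x -38 to 22) with a tongue 16 long, 22 wide at its +x end (x 22 to 38); grey disc on top. Origin: centre of the underside of the 76 x 44 outline; x points to the tongue, z up. Starts flat on the bench; grip it across y (44). Seated, it stands 16 above the rail's top.
- cassette_key (a point): Point on the underside of the cassette's tongue, 35 mm along x from its origin.
- head: Grey sampling head, a hood 105 (x) x 84 (y) mm, roof 50 high, 0.4 kg, upright on the bench. Origin: centre of underside; x points to its leading, open end, marked by a steel stub (16 across, 20 high) on the roof at x = 40; rear closed. Black grip rib on the roof: x -27 to 23, 32 wide (y), 50 to 78 high.
- tunnel (a point): On the head: middle of its open leading end (x = 52.5 mm), 22 above its underside, the height of the runners that ride on the rail's top. Side walls 72 apart inside (rail 68); lips along the underside, 52 apart and 6 high, pass under the rail head with 4 of up-down play. Space above the runners: 56 wide, 22 high, clears the cassette.
- detent_l (a joint): Sprung detent in the rail's left flank at dock x = 32 mm: 0 = out (free, or sprung into the head's notch), about 0.003 m while the head's lip presses it in. The lip meets the detents about 20 mm before home; both click out in the last 3 mm. Passing them takes about 5 to 10 N.
- detent_r (a joint): The same in the right flank.
- tape: Bystander, leave alone: roll of black tape, ring 96 across and 24 high, lying flat (mm). Origin at its underside.
- driver: Bystander, leave alone: screwdriver lying on the table (mm). Origin at its underside.
- meter: Bystander, leave alone: black hand-held meter, 140 x 72 x 34 (a dial 6 higher) (mm). Origin at its underside.
- foam: Bystander, leave alone: white foam block 120 x 70 x 30 (mm). Origin at its underside.
- can: Bystander, leave alone: can with a white lid, 66 across, 120 high, standing (mm). Origin at its underside.
- partsbin: Bystander, leave alone: open grey plastic bin 130 x 190 x 50 (mm). Origin at its underside.
- spanner: Bystander, leave alone: wrench lying on the table (mm). Origin at its underside.

How it is judged:
By the outcome, as a careful person would: the job done as asked, in the order asked, and still so for the second after the job is handed in, with the robot touching nothing.
It also fails if it takes over 64 s, if anything falls off the work surface, if the arm or the gripper's body presses on something with over 40 N, if the wrist force passes 120 N, or if a joint passes its speed limit or range.

### The arm

A 6-joint arm with a two-finger parallel gripper is mounted at the origin on the work surface. World frame = base frame: x ahead of the robot, y to its left, z up, the work surface at z = 0. Lengths are in mm, angles in rad, forces in N, time in s.
With the tool pointing down it reaches from about 300 to 775 mm from the base axis. Payload 14.6 kg.
Tool frame: the origin (TCP) lies on the centre line of the jaws, within the pads' length; the fingertips stand 19 mm ahead of it and the grasp point (between the pads) is the TCP (bot.tip_reach is the distance from the TCP to the fingertips, in mm); z points along the fingers, y is the line along which they close (so a half turn about z gives the same grasp; the last joint's range is limited). The gripper opens to 85 mm and grips with 20 to 120 N. Pads are 22 mm wide; open, the fingers measure 114 mm over their backs; the gripper's body (76 mm by 85 mm) begins 54 mm behind the grasp point. The pads swing forward as they close: fully open they stand 13 mm farther back than shut.
Start: joints at [1.24, 0.3, 1.521, -0, 1.321, -0.067], TCP at [143.411, 530.964, 250.281] pointing down, gripper open.
Joint ranges: [-3.03, 3.03], [-0.79, 2.21], [0.23, 2.52], [-1.04, 4.18], [0, 3.07], [-2.55, 2.55]. Speed limits (rad/s): [2.22, 2.22, 2.57, 3.14, 3.14, 3.14].

### API

Orientations are given as a unit quaternion [w, x, y, z].
In Python, from rig import bot gives the robot as it stands. Calls block until the motion is done:
- bot.move_to(position, orientation): joint-space move of the TCP to a pose.
- bot.servo_line(position, attitude=None, speed=150, until_force=None): straight line of the TCP; attitude=None keeps the orientation; speed is the mean speed in mm/s. With until_force (N) it stops when the force on the tool has changed by that much, and returns True; else False.
- bot.move_joints(angles): joint-space move.
- bot.move_gripper(opening, grip_force=None): finger opening in mm; grip_force is the grip in N (None keeps the last); returns when the fingers have stopped.
- bot.dwell(seconds).
- bot.ik(position, orientation): joint angles nearest the present ones, or None.
- bot.read_state(): the state.
- bot.read_camera(name): name is "side" or "top" or "wrist"; returns a dict with "image" (400x640x3 uint8, blue, green, red), "depth" (400x640 float32, mm along the optical axis (not along the pixel's ray), 0 where there is no reading), "fovy" (degrees; the focal length in pixels is half the picture's height over the tangent of half this angle, whatever the lens; pixels are square), "cx", "cy" (the principal point, pixels), "eye" and "attitude" of the camera in the world; the wrist camera has in their place "mount" (4x4, takes a point from camera to tool coordinates, whose origin is the TCP and whose axes are the flange's). Camera axes: x right, y down, z forward; pixel columns grow to the right and rows downward; lengths in mm; the calibration is good to about 2 mm. A picture is of the moment at which its call begins: read the wrist's pose just before it.
A pose or a line that the arm cannot do raises bot.MotionError and nothing moves.
- bot.finish_job(): hands the job in; it is judged then, once.
The state is a dict: "clock": time; "joint_positions": joint angles; "qvel": joint speeds; "effort": joint torques, N m; "ee_pos": TCP position; "tool_rot": TCP orientation; "ft_force": force on the tool from outside, world axes, zero at the start; "moment": the same for the moment, N m; "grip_width": finger opening in mm; "grip_force": force on a finger pad.
Only numpy, scipy, OpenCV 4.12 (cv2) and the standard library are available. Lean on these libraries where they do the work, as an engineer would, in place of code of your own. Each camera call takes 0.05 s, during which the arm holds its last target. There are 200 camera calls.

## Working session

There is one attempt and no reset: what is moved stays moved. The work goes in short steps, each a Python script; the robot and the scene stay as the last script left them, time stands still between calls to the robot, and variables do not carry over. Pictures are saved under pics/ and viewed, at most 12 in all, crops included, and the job is handed in when it is done.

```bash
ls; mkdir -p pics; python3 - <<'E'
from rig import bot
import cv2,numpy as np
for n in("top","side"):
    c=bot.read_camera(n); np.savez(f"{n}.npz",**{k:np.array(v) for k,v in c.items()})
    cv2.imwrite(f"pics/{n}0.png",c["image"])
    print(n,c["fovy"],c["cx"],c["cy"],c["eye"],c["attitude"],[k for k in c],(c["depth"]>0).mean())
print(bot.read_state())
E
```

```text
pics
top 43.03932789666533 316.59741422440834 208.32423748995024 [ 328.71149646  -29.02214995 1470.30274255] [-0.07031696  0.70741674 -0.70045093  0.06313143] ['image', 'depth', 'fovy', 'cx', 'cy', 'eye', 'attitude'] 0.995921875
side 50.41151451587059 312.7862318872403 202.47786745996035 [  220.11568869 -1122.99588698   730.66221794] [-0.4859399   0.85994249 -0.1297657   0.08673058] ['image', 'depth', 'fovy', 'cx', 'cy', 'eye', 'attitude'] 0.996
{'clock': 0.1, 'joint_positions': array([ 1.24034489e+00,  3.00458615e-01,  1.52149424e+00,  9.32507191e-06,
        1.32070236e+00, -6.66050759e-02]), 'qvel': array([-0.00094454, -0.00042365, -0.00163288, -0.00037108,  0.00099731,
        0.00039014]), 'effort': array([ 4.99331363e-04, -5.44392586e+01, -3.62361968e+01, -1.40696275e-04,
        3.13316828e-03, -7.36434299e-05]), 'ee_pos': array([143.38285629, 530.79565877, 249.76488718]), 'tool_rot': array([-1.09210808e-04,  1.31541980e-01,  9.91310458e-01, -5.19953982e-04]), 'ft_force': array([-0.41083676,  0.48868007, -0.43965074]), 'moment': array([-0.0236221 , -0.0096236 , -0.02747477]), 'grip_force': 0.0, 'grip_width': 85.41653715007354}
```

View pics/top0.png

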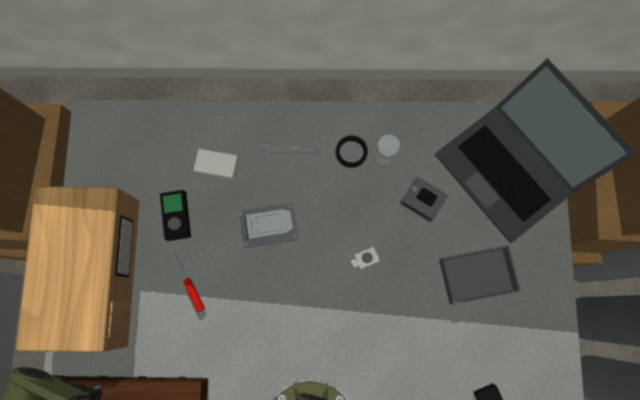

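View pics/side0.png

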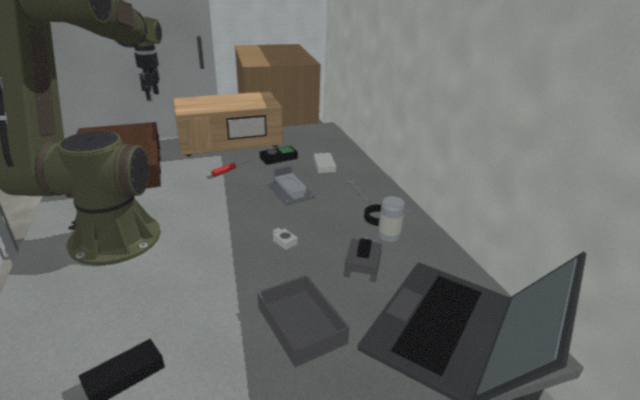

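Top view: the cassette is at about (366,257) with its tongue to the lower left (353,262). The head is at (424,197), with its stub at (415,187). The dock is at (268,225), with its tapered end apparently on the right. The side view agrees. I'll look closer with the wrist camera.

```bash
cat > h.py <<'E'
from rig import bot
import cv2,numpy as np
from scipy.spatial.transform import Rotation as R
def rot(q): return R.from_quat(np.asarray(q)[[1,2,3,0]]).as_matrix()
def down(a):
    "tool pointing down, tool y (closing line) at world angle a (mod pi chosen by caller)"
    y=np.array([np.cos(a),np.sin(a),0]);z=np.array([0,0,-1.]);x=np.cross(y,z)
    q=R.from_matrix(np.c_[x,y,z]).as_quat();return q[[3,0,1,2]]
def grab(n,name=None):
    s=bot.read_state();c=dict(bot.read_camera(n))
    if n=="wrist":
        T=np.eye(4);T[:3,:3]=rot(s["tool_rot"]);T[:3,3]=s["ee_pos"];M=T@np.array(c["mount"])
        c["R"],c["o"]=M[:3,:3],M[:3,3]
    else: c["R"],c["o"]=rot(c["attitude"]),np.array(c["eye"])
    c["f"]=200/np.tan(np.radians(c["fovy"]/2))
    if name:
        cv2.imwrite(f"pics/{name}.png",c["image"])
        np.savez(name+".npz",**{k:np.array(c[k]) for k in("image","depth","cx","cy","R","o","f")})
    return c
def ray(c,uv,z):
    uv=np.atleast_2d(uv).astype(float)
    d=np.c_[(uv-[c["cx"],c["cy"]])/c["f"],np.ones(len(uv))]@c["R"].T
    return c["o"]+d*((z-c["o"][2])/d[:,2])[:,None]
def cloud(c):
    v,u=np.mgrid[:400,:640];d=c["depth"]
    return np.stack([(u-c["cx"])/c["f"]*d,(v-c["cy"])/c["f"]*d,d],-1)@c["R"].T+c["o"]
def proj(c,p):
    q=(np.atleast_2d(p)-c["o"])@c["R"];return q[:,:2]/q[:,2:]*c["f"]+[c["cx"],c["cy"]]
E
python3 - <<'E'
from h import *
c=grab("top","top1")
for n,uv,z in(("cas",(367,257),24),("tongue",(354,262),24),("head",(424,197),50),("stub",(415,187),70),("dock",(268,225),20),("tape",(351,151),24),("can",(389,146),120),("meter",(175,215),34),("foam",(215,163),30),("bin",(480,275),50),("drv",(195,297),10)): print(n,ray(c,uv,z)[0].round())
w=bot.read_camera("wrist");print(w["fovy"],np.array(w["mount"]).round(3))
E
```

```text
cas [ 465. -158.   24.]
tongue [ 451. -121.   24.]
head [ 636. -320.   50.]
stub [ 660. -291.   70.]
dock [556. 127.  20.]
tape [ 779. -113.   24.]
can [ 765. -213.  120.]
meter [580. 395.  34.]
foam [737. 288.  30.]
bin [ 416. -468.   50.]
drv [348. 330.  10.]
63.60286573280193 [[  -0.      -0.947   -0.322   82.238]
 [   1.      -0.      -0.      -0.428]
 [  -0.      -0.322    0.947 -123.95 ]
 [   0.       0.       0.       1.   ]]
```

```bash
python3 - <<'E'
from h import *
for n,p in(("dock",(556,127,270)),("cas",(462,-150,230)),("head",(636,-320,250))):
    # radial yaw
    a=np.arctan2(p[1],p[0])
    try: bot.move_to(p,down(a))
    except bot.MotionError as e: print(n,e);continue
    bot.dwell(.15)
    c=grab("wrist","w_"+n);s=bot.read_state();print(n,s["clock"],s["ee_pos"].round(1),c["o"].round(),s["joint_positions"].round(2),(c["depth"]>0).mean())
E
```

```text
dock 2.475 [555.9 127.5 270. ] [538. 208. 394.] [ 0.16  0.33  1.43  0.    1.38 -0.06] 0.995984375
cas 3.8083 [ 462.4 -149.3  230.1] [488. -71. 354.] [-0.39  0.18  1.72  0.    1.24 -0.08] 0.996
head 4.975 [ 635.9 -319.3  250.8] [ 673. -246.  375.] [-0.52  0.68  0.96  0.    1.5  -0.05] 0.9959453125
```

View pics/w_dock.png

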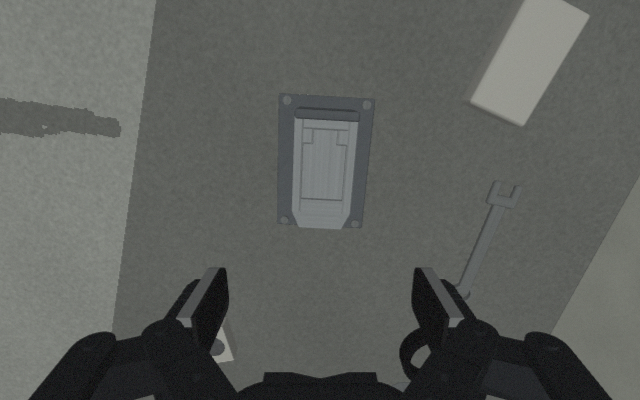

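View pics/w_cas.png

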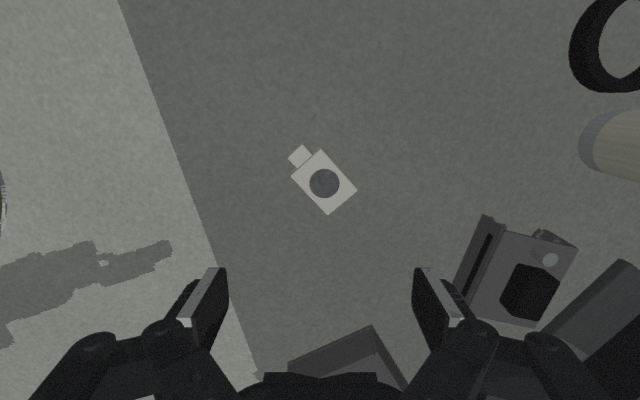

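View pics/w_head.png

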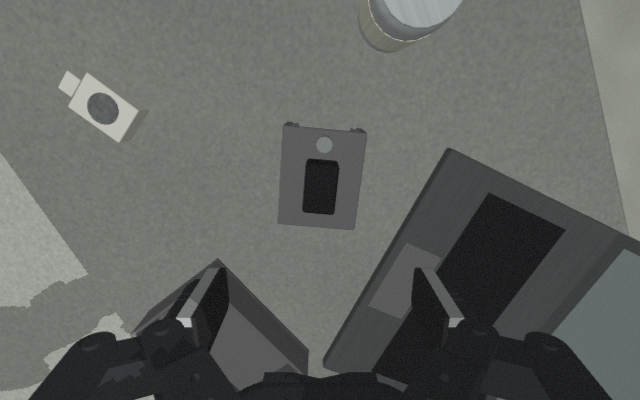

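The wrist views show three things:
- **Dock:** the stop is at the top, around (327,108), and the taper at the bottom, around (320,222).
- **Cassette:** the tongue is at (299,156) and the disc at (324,183).
- **Head:** the stub is at (324,145), the rib at (321,187), and the open end points up.

I'll fit the poses now.

```bash
cat > fit.py <<'E'
from h import *
def load(n): return dict(np.load(n+".npz"))
def blob(m,near=None):
    n,l,s,ct=cv2.connectedComponentsWithStats(m.astype(np.uint8))
    i=1+(np.argmax(s[1:,4]) if near is None else np.argmin(np.hypot(*(ct[1:]-near).T)+1e3*(s[1:,4]<30)))
    return l==i
def outline(c,m,z):
    k=max(cv2.findContours(m.astype(np.uint8),cv2.RETR_EXTERNAL,cv2.CHAIN_APPROX_NONE)[0],key=cv2.contourArea)[:,0]
    return ray(c,k,z)[:,:2]
def rect(p):
    (cx,cy),(w,h),a=cv2.minAreaRect(p.astype(np.float32));a=np.radians(a)
    return np.array([cx,cy]),(w,h),a
def cassette(c):
    P=cloud(c);hsv=cv2.cvtColor(c["image"],cv2.COLOR_BGR2HSV)
    g=c["image"].min(2)
    m=(g>115)&(abs(P[...,2]-24)<6)
    m=blob(cv2.morphologyEx(m.astype(np.uint8),cv2.MORPH_CLOSE,np.ones((3,3))))
    cen,wh,a=rect(outline(c,m,24))
    f=np.zeros(m.shape,np.uint8);cv2.drawContours(f,cv2.findContours(m.astype(np.uint8),0,2)[0],-1,1,-1)
    v,u=np.nonzero(f);q=ray(c,np.c_[u,v],24)[:,:2].mean(0)
    ax=np.array([np.cos(a),np.sin(a)])*1.
    if wh[0]<wh[1]: ax=np.array([-ax[1],ax[0]])
    if (cen-q)@ax<0: ax=-ax
    return cen,np.arctan2(ax[1],ax[0]),wh
E
python3 - <<'E'
from fit import *
print("tip",bot.tip_reach)
for n in("w_cas","w_head"):
    c=load(n);print(n,*cassette(c))
c=load("w_head");P=cloud(c);u,v=np.meshgrid(range(640),range(400))
for p in((320,220),(321,187),(324,145),(260,200)): print(p,P[p[1],p[0]].round(1),c["image"][p[1],p[0]])
win=(abs(u-322)<60)&(abs(v-175)<70)
rib=blob((c["image"].max(2)<45)&win&(P[...,2]>60));print("rib",*rect(outline(c,rib,78)))
roof=blob(win&(P[...,2]>42));print("roof",*rect(outline(c,roof,50)))
stub=blob((c["image"].min(2)>110)&win);v1,u1=np.nonzero(stub);print("stub",stub.sum(),ray(c,[u1.mean(),v1.mean()],70),P[stub][:,2].mean())
c=load("w_dock");P=cloud(c)
for p in((322,170),(328,113),(290,160),(326,195),(250,160),(297,180)): print(p,P[p[1],p[0]].round(1),c["image"][p[1],p[0]])
win=(abs(u-325)<70)&(abs(v-165)<80)
z=P[...,2]
for n,m,h in(("plate",win&(z>4),8),("top",win&(abs(z-38)<3),38),("pocket",win&(abs(z-30)<3.0),30),("stop",win&(z>60),66)):
    m=blob(m);print(n,m.sum(),*rect(outline(c,m,h)))
im=c["image"][80:240,260:390];D=cv2.applyColorMap(np.clip(z[80:240,260:390]*3.5,0,255).astype(np.uint8),cv2.COLORMAP_JET)
cv2.imwrite("pics/dk.png",cv2.resize(np.hstack([im,D]),None,fx=3,fy=3,interpolation=cv2.INTER_NEAREST))
E
```

```text
tip 19.0
w_cas [ 462.41827393 -148.51315308] 1.989617123914204 (43.30841064453125, 75.40486907958984)
w_head [ 463.83270264 -148.36463928] 1.989157828494706 (46.038726806640625, 75.86795043945312)
(320, 220) [ 616.4 -360.4   49.4] [90 89 89]
(321, 187) [ 637.4 -320.6   77.6] [28 28 27]
(324, 145) [ 657.3 -287.3   69.3] [124 125 119]
(260, 200) [ 553.9 -321.6   -0.7] [113 118 115]
rib [ 636.67010498 -320.53781128] (52.46284103393555, 30.737648010253906) 1.0130054922771794
roof [ 636.762146   -320.46203613] (105.06649780273438, 84.71295166015625) 1.017914896588686
stub 7555 [[ 645.76442023 -313.34510396   70.        ]] 1.8549665879376345
(322, 170) [558.6 128.9  30.1] [127 127 122]
(328, 113) [549.4 193.5  66.7] [86 83 79]
(290, 160) [519.4 127.6   8.4] [84 82 77]
(326, 195) [570.  100.6  29.8] [128 128 125]
(250, 160) [ 4.710e+02  1.148e+02 -1.000e-01] [86 91 90]
(297, 180) [533.1 113.   38.1] [124 125 121]
plate 11901 [558.90649414 129.15982056] (110.1523208618164, 163.0795440673828) 0.16540249378393485
top 3714 [560.23730469 123.14385986] (68.03427124023438, 125.5010757446289) 0.16774171461691958
pocket 2625 [558.44335938 134.20010376] (48.42313003540039, 80.55887603759766) 0.16824866397517296
stop 663 [548.82025146 191.75624084] (63.06475830078125, 9.742290496826172) 0.16687660338156415
```

View pics/dk.png

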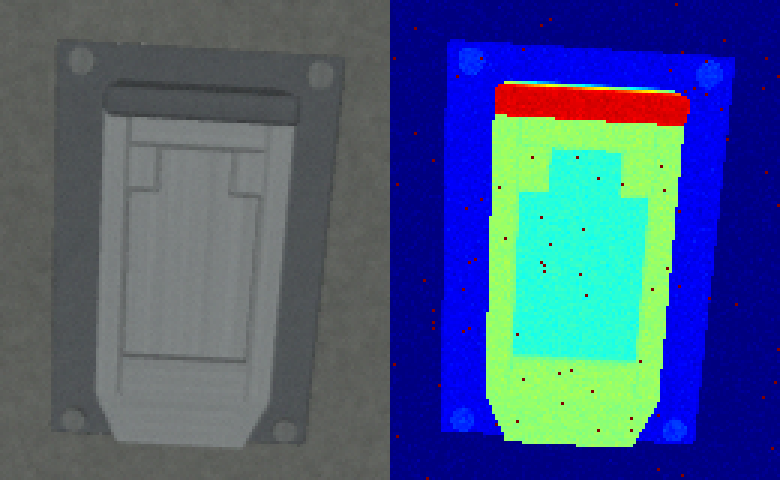

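Depth is clean and the dock, head and cassette fits agree with each other. I'll view the dock from two opposite tool yaws to cancel the camera-mount bias.

```bash
cat >> fit.py <<'E'
def dockfit(c,g=(558.4,134.2)):
    P=cloud(c);z=P[...,2];near=np.hypot(P[...,0]-g[0],P[...,1]-g[1])<110
    o=[]
    for h,s in((30,0),(38,-11.25)):
        m=near&(abs(z-h)<3);m=cv2.medianBlur(m.astype(np.uint8),3)
        cen,wh,a=rect(outline(c,blob(m),h));a+=np.pi/2*np.round((.167-a)/(np.pi/2))
        u=np.array([-np.sin(a),np.cos(a)]);o.append((cen-s*u,np.round(wh,1),round(a,4)))
    return o
E
python3 - <<'E'
from fit import *
print(*dockfit(load("w_dock")),sep="\n")
for n,a in(("dA",-1.404),("dB",1.738)):
    x=np.array([np.sin(a),-np.cos(a)])  # tool x dir
    p=np.array([558,128])+x*20
    try: bot.move_to([*p,290],down(a))
    except bot.MotionError as e: print(e);continue
    bot.dwell(.2)
    c=grab("wrist","w_"+n);print(n,bot.read_state()["clock"],proj(c,[558,134,30]),*dockfit(c),sep="\n")
E
```

```text
(array([558.43060303, 134.27519226]), array([48.4, 80.4]), np.float64(0.1682))
(array([558.35904757, 134.23595841]), array([ 68. , 125.5]), np.float64(0.1677))
dA
6.9
[[313.76737758 150.37964059]]
(array([557.77166748, 135.22409058]), array([47.5, 80.5]), np.float64(0.1661))
(array([558.44931109, 135.96468934]), array([ 67.5, 128.7]), np.float64(0.1661))
dB
9.8
[[325.22446757 151.31436238]]
(array([559.13909912, 135.02200317]), array([47.7, 80.7]), np.float64(0.1669))
(array([558.2614343 , 135.20350617]), array([ 67.8, 128.3]), np.float64(0.1669))
```

```bash
cat >> fit.py <<'E'
DO=np.array([558.4,134.9]);DA=.167+np.pi/2
def tips(c,M):
    "z of the finger tips in tool frame, from a wrist picture"
    v,u=np.mgrid[:400,:640];d=c["depth"]
    P=np.stack([(u-c["cx"])/c["f"]*d,(v-c["cy"])/c["f"]*d,d],-1)@M[:3,:3].T+M[:3,3]
    m=(abs(P[...,0])<11)&(abs(P[...,1])<60)&(abs(P[...,1])>15)&(P[...,2]<40)&(P[...,2]>-30)&(d>0)&(v>220)
    return np.percentile(P[m][:,2],[50,90,98,100]).round(1) if m.any() else None
def W(p,o=DO,a=DA):
    return o+np.array([np.cos(a)*p[0]-np.sin(a)*p[1],np.sin(a)*p[0]+np.cos(a)*p[1]])
E
python3 - <<'E'
from fit import *
M=np.array(bot.read_camera("wrist")["mount"])
c=load("w_dB");print("open",tips(c,M))
ca=1.9896;g=W((-8,0),np.array([462.6,-148.5]),ca);q=down(ca-np.pi/2)
bot.move_to([*g,110],q)
bot.servo_line([*g,29],speed=90)
s=bot.read_state();print(s["ee_pos"],s["ft_force"],s["clock"])
bot.move_gripper(40,40)
s=bot.read_state();print(s["grip_width"],s["grip_force"],s["ft_force"],s["clock"])
c=grab("wrist","w_g1");print(tips(c,M))
bot.servo_line([*g,115],speed=150);bot.dwell(.1)
c=grab("wrist","w_g2");print(tips(c,M));s=bot.read_state();print(s["grip_width"],s["grip_force"],s["clock"],s["ee_pos"])
cv2.imwrite("pics/g12.png",np.vstack([load(n)["image"][100:] for n in("w_g1","w_g2")]))
E
```

```text
open [-15.8  -1.3   3.4   6. ]
[ 466.15570763 -155.90818707   29.46801413] [0.44868458 0.08894322 0.09254076] 12.2417
42.82184487580493 41.283947825431824 [-1.04883714 -0.63461683  6.05733163] 12.7083
[ 5.4 29.5 30.1 31. ]
[-6.7  5.6  8.7 13.2]
43.13753423403435 40.71735620498657 13.6333 [ 465.39901321 -155.65303464  113.94411056]
```

View pics/g12.png

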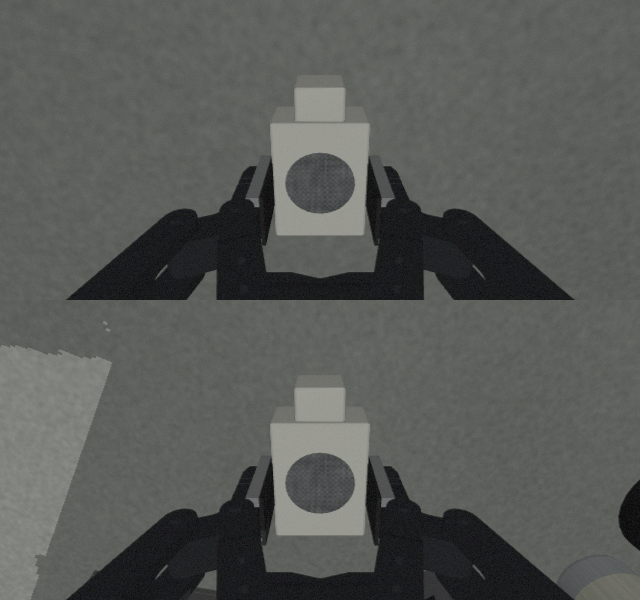

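The cassette is gripped square (block at x 272–370, tongue up) and it didn't slip. I'll measure its in-hand offset, then carry it over the pocket.

```bash
python3 - <<'E'
from fit import *
c=load("w_g2");P=cloud(c);u,v=np.meshgrid(range(640),range(400))
for zz in (109,):
    m=(abs(P[...,2]-zz)<4)&(c["image"].min(2)>60)&(v>175)&(abs(u-320)<60)&(v<345)
    print(np.median(P[m][:,2]))
    m=cv2.medianBlur((m).astype(np.uint8),3);cen,wh,a=rect(outline(c,blob(m),zz-.0))
    tcp=np.array([465.4,-155.65]);ca=1.9896;ux=np.array([np.cos(ca),np.sin(ca)]);uy=np.array([-ux[1],ux[0]])
    print(cen,wh,a, "offset of TCP in cassette frame",(tcp-cen)@ux,(tcp-cen)@uy, a-(ca-np.pi/2))
g=W((-8,0));q=down(DA-np.pi/2)
bot.move_to([*g,130],q);bot.dwell(.2)
s=bot.read_state();print(s["ee_pos"],s["clock"],s["grip_width"])
E
```

```text
108.8154103210116
[ 461.89804077 -147.3062439 ] (43.707698822021484, 75.86228942871094) 0.41977980142784477 offset of TCP in cassette frame -9.046790259138112 0.19383075169773045 0.0009761282227412904
[559.81233805 125.97918283 129.99751244] 14.975 42.816302023301404
```

```bash
python3 - <<'E'
from fit import *
g=W((-8.7,0))
bot.servo_line([*g,72],speed=100);bot.dwell(.1)
r=bot.servo_line([*g,58.5],speed=25,until_force=10)
s=bot.read_state();print(r,s["ee_pos"],s["ft_force"],s["grip_width"],s["clock"])
c=grab("wrist","w_p1")
cv2.imwrite("pics/p1.png",c["image"])
P=cloud(c)
u,v=np.meshgrid(range(640),range(400));m=(abs(u-320)<45)&(v>190)&(v<330)&(c["image"].min(2)>60)
print(np.percentile(P[m][:,2],[10,50,90]))
E
```

```text
True [559.74774606 126.314083    59.47801922] [-2.14873035  0.2698201   5.70784136] 42.946710654991975 16.3167
[52.75202964 54.36016248 55.17203629]
```

View pics/p1.png

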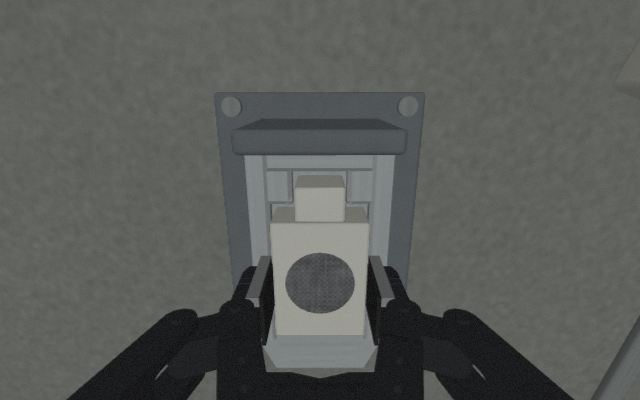

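The cassette is seated: its top reads about 54 mm and the tongue lies in the key slot. Next: release it, check it from above, then pick up the head.

```bash
python3 - <<'E'
from fit import *
g=W((-8.7,0))
bot.move_gripper(60)
bot.servo_line([*g,150],speed=150);bot.dwell(.15)
c=grab("wrist","w_p2");P=cloud(c);o=P-[*DO,0];ax=np.array([np.cos(DA),np.sin(DA)]);ay=np.array([-ax[1],ax[0]])
X=o[...,:2]@ax;Y=o[...,:2]@ay;Z=o[...,2]
for n,x,y in(("front",15,12),("front",15,-12),("rear",-32,12),("rear",-32,-12),("tongue",31,0)):
    m=(abs(X-x)<5)&(abs(Y-y)<5)&(Z>20);print(n,m.sum(),np.median(Z[m]).round(2))
print(bot.read_state()["clock"])
hd=np.array([636.9,-320.3]);ha=1.016;h=W((-2,0),hd,ha);q=down(ha-np.pi/2)
bot.move_to([*h,150],q);bot.move_gripper(85)
bot.servo_line([*h,71],speed=90);bot.dwell(.1)
print(bot.read_state()["ft_force"])
bot.move_gripper(28,90)
s=bot.read_state();print(s["grip_width"],s["grip_force"],s["ft_force"],s["ee_pos"],s["clock"])
E
```

```text
front 204 54.32
front 196 54.25
rear 155 54.31
rear 163 54.39
tongue 215 54.34
17.6333
[ 1.06882665 -0.96590962  0.05531822]
30.525595312198906 90.42476534843445 [-1.7958243   0.8797703   3.37896275] [ 635.96481697 -322.05969176   71.35693442] 21.3417
```

```bash
python3 - <<'E'
from fit import *
s=bot.read_state();e=s["ee_pos"]
h=W((-2,0),np.array([636.9,-320.3]),1.016)
bot.servo_line([*h,160],speed=150)
q=down(DA-np.pi/2)
g=W((-162,0));bot.move_to([*g,160],q);bot.servo_line([*g,89],speed=100);bot.dwell(.3)
s=bot.read_state();print(s["ee_pos"],s["ft_force"],s["grip_width"],s["clock"])
c=grab("wrist","w_s1");c=grab("side","w_s2")
P=proj(c,[*g,60])[0].astype(int);print(P)
a=cv2.resize(c["image"][P[1]-45:P[1]+45,P[0]-90:P[0]+60],(640,384)) if 1 else 0
cv2.imwrite("pics/s1.png",cv2.resize(np.vstack([load("w_s1")["image"][:,:],a]),None,fx=.75,fy=.75))
E
```

```text
[585.47218121 -24.86535714  89.37429536] [ 1.17649827 -0.17700978 -4.4923832 ] 30.38268038978956 24.4
[310 196]
```

View pics/s1.png

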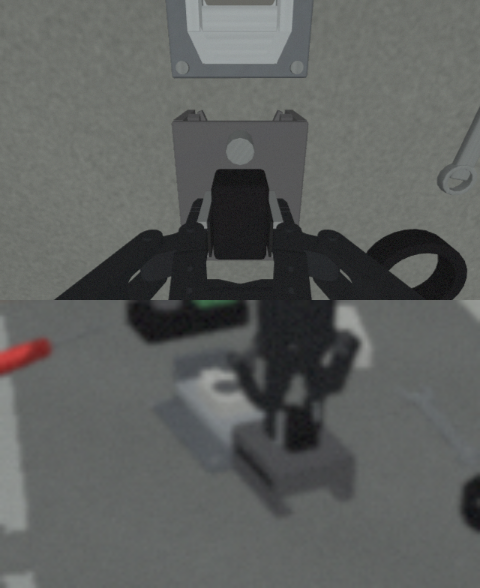

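The head is held straight and centred on the rail: the roof spans 173–307 in the picture and the plate 172–306. Now I'll slide it on.

```bash
python3 - <<'E'
from fit import *
ax=np.array([np.cos(DA),np.sin(DA)])
def go(x,z,sp,f):
    r=bot.servo_line([*W((x-2,0)),z],speed=sp,until_force=f);s=bot.read_state();F=s["ft_force"]
    d=s["ee_pos"][:2]-DO
    print(x,r,"at",(d@ax+2).round(2),(d@[-ax[1],ax[0]]).round(2),s["ee_pos"][2].round(2),"Fax",(F[:2]@ax).round(1),"Flat",(F[:2]@[-ax[1],ax[0]]).round(1),"Fz",F[2].round(1),s["grip_width"].round(1),s["clock"])
    return r
if not go(-100,89,60,12) and not go(-60,88.5,40,15) and not go(-28,88,40,15):
    go(3,88,30,30)
E
```

```text
Traceback (most recent call last):
AttributeError: 'float' object has no attribute 'round'
```

```bash
cat > slide.py <<'E'
from fit import *
ax=np.array([np.cos(DA),np.sin(DA)])
def go(x,z,sp,f):
    r=bot.servo_line([*W((x-2,0)),z],speed=sp,until_force=f);s=bot.read_state();F=s["ft_force"]
    d=s["ee_pos"][:2]-DO;ay=np.array([-ax[1],ax[0]])
    print(x,r,"at",d@ax+2,d@ay,s["ee_pos"][2],"Fax",F[:2]@ax,"Flat",F[:2]@ay,"Fz",F[2],s["grip_width"],s["clock"])
    return r
E
python3 - <<'E'
from slide import *
if not go(-99,89,60,12) and not go(-60,88.5,40,15) and not go(-28,88,40,15):
    go(3,88,30,30)
E
```

```text
-99 False at -99.12490319641518 0.0003525844017566726 88.99198071472424 Fax -0.6688923767358195 Flat -0.17964009513434126 Fz -5.011854712546513 30.308760079796272 25.9
-60 False at -60.2010768759535 -0.01882852957965575 88.51359874163035 Fax 0.3371249215489429 Flat 0.3048450320852267 Fz -5.3016404644498465 30.60125919083381 27.025
-28 False at -28.15215224336808 0.006609419299879349 87.99920247227817 Fax 0.5921793777870182 Flat -0.4078458344191165 Fz -4.829592697218767 30.44110414050227 27.975
3 False at 1.5461865340271657 -0.09310179044215555 88.25380784390562 Fax -14.507731183369653 Flat 1.5163632730407146 Fz -2.3233998489730032 30.774915996316356 29.1583
```

```bash
python3 - <<'E'
from slide import *
bot.dwell(.3);go(3.05,88,20,60)
go(6,88,20,25)
c=grab("wrist","w_f1");print(bot.read_state()["clock"]);cv2.imwrite("pics/f1.png",c["image"])
P=cloud(c)-[*DO,0];a2=np.array([-ax[1],ax[0]]);X=P[...,:2]@ax;Y=P[...,:2]@a2;Z=P[...,2]
m=(abs(Z-66)<1.5)&(abs(Y)<40)&(X>-40)&(X<20);
for n,lo,hi in(("roof",63,69),("stub",83,89)):
    m=(Z>lo)&(Z<hi)&(abs(Y)<6)&(X>20)&(X<80);print(n,np.percentile(X[m],[1,50,99]),np.median(Z[m]))
E
```

```text
3.05 False at 1.5564076692914455 -0.11088964410245586 88.27347035974822 Fax -15.620924610159912 Flat 2.074002096457172 Fz -1.4601039634530035 30.246750180562806 29.7083
6 True at 1.39040973176062 0.08574832428047069 88.10452432401921 Fax -5.386768376066252 Flat -0.8065671425311087 Fz -2.7072059932092536 30.33018254696459 29.9167
29.9667
roof [22.22146602 53.26906858 62.2349748 ] 66.43146996843858
stub [22.91031828 39.69779178 47.93843616] 86.66899730040087
```

View pics/f1.png

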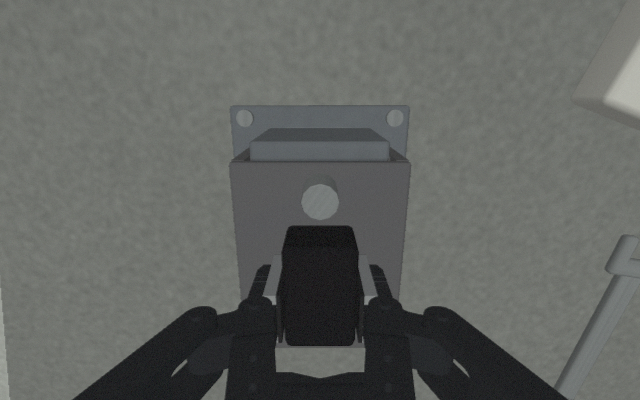

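The roof's leading edge is against the stop (row 160), and the stub centre is at dock x 39.7 (40 expected). I'll give one firm push to confirm it's home, then relax and release.

```bash
python3 - <<'E'
from slide import *
go(4.5,88,20,70);bot.dwell(.3);go(4.55,88,20,80)
go(1.5,88,20,None);bot.dwell(.2);go(1.4,88,20,None)
bot.move_gripper(85);bot.dwell(.2)
g=W((-.6,0));bot.servo_line([*g,200],speed=150)
bot.dwell(.2);c=grab("wrist","w_f2")
P=cloud(c)-[*DO,0];a2=np.array([-ax[1],ax[0]]);X=P[...,:2]@ax;Y=P[...,:2]@a2;Z=P[...,2]
m=(Z>83)&(Z<90)&(abs(Y)<12)&(X>20)&(X<60);print("stub",X[m].mean(),Y[m].mean(),np.median(Z[m]))
m=(Z>92)&(abs(Y)<20)&(abs(X)<50)&(Z<97);print("rib",np.percentile(X[m],[2,98]),Y[m].mean(),np.median(Z[m]))
for x,y in((-40,30),(-40,-30),(30,30),(30,-30)):
    m=(abs(X-x)<6)&(abs(Y-y)<6)&(Z>50);print(np.median(Z[m]))
v,u=np.nonzero((Z>64)&(Z<68.5)&(abs(Y)>36)&(abs(Y)<40)&(abs(X)<70));print("roof x ends",np.percentile(X[v,u],[1,99]))
cv2.imwrite("pics/f2.png",c["image"]);print(bot.read_state()["clock"])
E
```

```text
4.5 False at 1.8401105810136515 -0.009364342509986637 88.31393373811603 Fax -24.86525923739984 Flat 3.0489328252001004 Fz -0.8427725481443891 30.48075069839927 30.2667
4.55 False at 1.8663996071878033 -0.0016756834510823389 88.3067714540869 Fax -23.823513936143236 Flat 3.690761704128953 Fz -0.6675299538542414 30.54831695237875 30.8167
1.5 False at 1.4259084864118947 -0.0646454984899227 88.09918142339409 Fax -5.248939647513748 Flat 0.5271325264193534 Fz -3.117765567261428 30.62280896275266 31.1167
1.4 False at 1.4335997732123023 -0.08166312061757862 88.12216806043587 Fax -5.211058105687208 Flat -0.44929408579386776 Fz -3.6628371300345637 30.252770085992495 31.5667
stub 37.16892669865262 -0.14963323062917533 86.29469031720726
rib [-25.31228537  21.71683037] -0.18682331788857315 94.17948643338228
66.30692901331122
66.33853491605328
66.4375552494634
66.34154071187078
roof x ends [-50.93972395  51.17777633]
33.4917
```

View pics/f2.png

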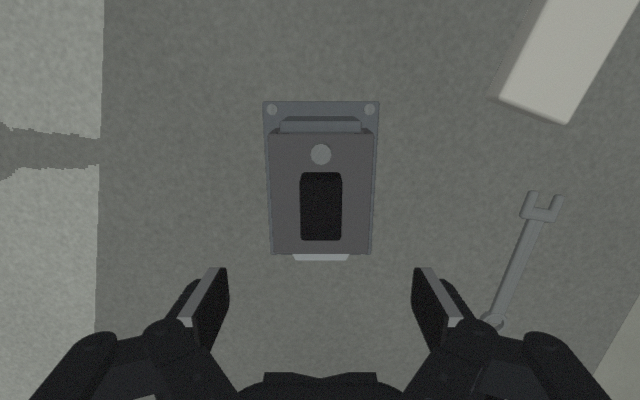

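```bash
python3 -c "
from rig import bot
print(bot.finish_job())"
```

```text
the job is handed in; nothing more can be done
None
```

The dock is loaded and handed in at about 33.5 s of 64 s: the cassette is flat in the pocket and the head was pushed home against the stop with about 25 N, more than the detents need. I did not read the detent joints or do a pull test.

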